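# Hang the scraper and spatula on the tool stand

### The job

Put the two hand tools away on the tool stand: hang the blue-handled scraper by its eye on the peg with the blue base plate, and the orange-handled spatula by its eye on the peg with the orange base plate. Leave both hanging freely and still with their blades down, and do not disturb the other things on the desk.

Things in the scene. Friction and masses are not known exactly. Their poses are not given: they have to be found in the camera images.
- scraper_grip (a point): Film scraper with a 62 wide flared steel blade. Loose, about 70 g, starts lying flat. Blue plastic handle 78 long, 22 wide, 16 thick, with an eye at one end and the steel blade at the other; about 178 long in all. This point is the middle of the handle, half-way up its thickness (8 above the desk when lying); grip across the 22. Axes: x along the tool towards the eye, y across the handle, z out of the flat upper face.
- scraper_eye (a point): Centre of the round hanging eye at the end of the scraper's handle, 60 beyond the grip point along the tool's x. Hole diameter 22, eye outer diameter 36, eye thickness 6; the hole's axis is the tool's z. Same axes as scraper_grip.
- spatula_grip (a point): Ink spatula with a slim 20 wide round-ended steel blade. Loose, about 70 g, starts lying flat. Orange plastic handle 78 long, 22 wide, 16 thick, with an eye at one end and the steel blade at the other; about 178 long in all. This point is the middle of the handle, half-way up its thickness (8 above the desk when lying); grip across the 22. Axes: x along the tool towards the eye, y across the handle, z out of the flat upper face.
- spatula_eye (a point): Centre of the round hanging eye at the end of the spatula's handle, 60 beyond the grip point along the tool's x. Hole diameter 22, eye outer diameter 36, eye thickness 6; the hole's axis is the tool's z. Same axes as spatula_grip.
- tool_stand: Fixed grey stand with an upright panel 250 wide, top edge 262 above the desk, facing the robot, and two pegs 120 apart; either colour may be the left one. Origin on the desk under the panel's front face; that face looks along -x of this frame, y runs along the panel.
- parts_cabinet: Obstacle: fixed grey drawer cabinet at the back of the desk, to the left of the stand, about 190 deep, 180 wide, 190 high; its drawer fronts and handles reach 115 in front of its origin, which lies under its centre. Not part of the job.
- blue_peg_mid (a point): Middle of the steel peg on the blue base plate of the tool stand. Polished, low friction, diameter 8, with an 11 mm ball end; it leans 45 degrees up and out from the panel. Axes: z along the peg, up and outward to its free end; y level, along the panel. The free end lies 40 beyond this point along z, the root 40 behind it, 205 above the desk.
- orange_peg_mid (a point): Middle of the steel peg on the orange base plate of the tool stand. Polished, low friction, diameter 8, with an 11 mm ball end; it leans 45 degrees up and out from the panel. Axes: z along the peg, up and outward to its free end; y level, along the panel. The free end lies 40 beyond this point along z, the root 40 behind it, 205 above the desk.
- stapler: Bystander: blue and black stapler, 30x136x49, loose; origin under its centre.
- tape_measure: Bystander: yellow and black pocket tape measure, 62x73x35, loose; origin under its centre.
- ink_bottle_3: Bystander: upright white bottle with black cap and band, 39 across, 90 high, loose; origin under its centre.
- rubber: Bystander: blue and white eraser, 18x42x11, loose; origin under its centre.
- tool_cup: Bystander: empty dark grey pen cup, 78 across, 96 high, loose; origin under its centre.
- masking_tape: Bystander: roll of tan masking tape lying flat, 104 across, 25 high, loose; origin under its centre.
- scraper: The scraper as a whole; origin on its underside, 25 behind the grip point along the tool's x. Same axes.
- spatula: The spatula as a whole; origin on its underside, 25 behind the grip point along the tool's x. Same axes.

How it is judged (in metres and radians):
At the end, for the whole second after the job is handed in: Scraper on the blue peg and spatula on the orange peg: the peg passes through the eye (eye centre within 11 mm of the peg's axis in both cross directions and between the root and the free end), the handle hangs blade down within 0.6 rad of vertical, and both tools are at rest (below 0.03 m/s) (x of scraper_eye in the frame of blue_peg_mid between -0.011 and 0.011 m and y of scraper_eye in the frame of blue_peg_mid between -0.011 and 0.011 m and z of scraper_eye in the frame of blue_peg_mid between -0.045 and 0.036 m and angle between each of scraper_eye, spatula_eye's own x axis and vertical below 0.6 rad and linear speed of each of scraper, spatula below 0.03 m/s and x of spatula_eye in the frame of orange_peg_mid between -0.011 and 0.011 m and y of spatula_eye in the frame of orange_peg_mid between -0.011 and 0.011 m and z of spatula_eye in the frame of orange_peg_mid between -0.045 and 0.036 m); the robot touches nothing.
It fails at once if another loose thing on the desk was disturbed (moved by more than 30 mm) (distance of any of stapler, tape_measure, ink_bottle_3, rubber, tool_cup, masking_tape from where it was at the start of the episode above 0.03 m).
It also fails if it takes over 72 s, if anything falls off the work surface, if the arm or the gripper's body presses on something with over 40 N, if the wrist force passes 120 N, or if a joint passes its speed limit or range.

### The arm

A 6-joint arm with a two-finger parallel gripper is mounted at the origin on a cart in front of the work surface, level with it; the furniture and walls round the work are solid. World frame = base frame: x ahead of the robot, y to its left, z up, the work surface at z = 0. Lengths are in m, angles in degrees, forces in N, time in s.
With the tool pointing down it reaches from about 0.35 to 0.875 m from the base axis. Payload 4.2 kg.
Tool frame: the origin (TCP) lies midway between the tips of the shut fingers; the grasp point (between the pads) lies 19 mm behind it; z points along the fingers, y is the direction in which the jaws open and shut (so a half turn about z gives the same grasp; the last joint's range is limited). The gripper opens to 87 mm and grips with 3 to 60 N. Pads are 19 mm wide; open, the fingers measure 117 mm over their backs; the gripper's body (75 mm by 190 mm) begins 51 mm behind the grasp point.
Start: joints at [-56.287, 22.042, 0.453, 0, -68.411, -14.817], TCP at [0.202, -0.591, 0.223] pointing down, gripper open.
Joint ranges: [-179.83, 179.83], [-69.29, 118.12], [-61.27, 80.66], [-181.25, 117.63], [-171.15, -9.14], [-177.46, 177.46]. Speed limits (degrees/s): [159.86, 159.86, 180, 180, 180, 180].

### API

Orientations are given as a 3x3 rotation matrix whose columns are the frame's x, y, z axes.
In Python, from station import r gives the robot as it stands.
- The arm moves only by the tool carry_out, never from a script. Its argument "steps" is a list of rows, each a list of 2 entries, a list of its own where there are three numbers: the shift along the tool's x, y, z in cm, then the turn about the tool's z in degrees. In form: [[[x, y, z], twist], ...]. A call has 1 to 20 rows; each row is the pose to reach, as a shift and turn from the pose measured when the call began, along the tool's axes at that moment; what a row does not reach only later rows make up. A row lasts 1/10 s, in which the tool goes at most 50 mm and 8.59 degrees, less where a joint would pass 70% of its speed; a pose out of reach is approached as far as the arm can. A call with a gripper value outside its range is refused whole. "gripper" is the gripper's target within -1 to 1 (fully open at 1, half-way at 0, shut at -1), set as the call begins (left out, the last holds). The fingers move at their own pace and stop on an object; the grip force is fixed at half the most. Time passes only in rows, so rows that repeat a pose let the fingers close. It gives the time, the measured TCP pose, the force and the opening at its end, in the units of the state.
- r.sense(): the state, without advancing time (a new reading comes with each control period).
- r.capture(name): name is "scene" or "top" or "wrist"; returns the picture (480x640x3 uint8, red, green, blue); there is no depth.
- r.calibration(name): a dict with "camera_matrix" (3x3 intrinsics, pixels), "world_from_camera" (4x4, takes a point from camera to world coordinates). Camera axes: x right, y up, looking along -z (the intrinsics and any distortion apply to the point x, -y, -z); pixel columns grow to the right and rows downward; lengths in m; the calibration is good to about 2 mm. The wrist camera is an equidistant fisheye: a pixel r from the principal point sees the ray r / f radians off the axis. A picture is of the moment at which its call begins: read the wrist's pose just before it. calibration takes no time and is no camera call; for the wrist camera it gives the pose at the moment of the call.
- r.finish_job(): hands the job in, once; it reports no verdict.
Trained networks look in the newest picture that a camera, given by its name, has taken for a name from the list of things; names that differ only in an ending like _2 or _b are one class to them, and where a whole thing is asked for, a point or a joint stands for the part that bears it (a point fixed in the world has none). Each returns a list of dicts, best first, with "confidence" (0 to 1); they miss things now and then, are a little off and sometimes report something else, mostly with a low value. They report only what shows in the picture. A call takes as long as a camera call.
- r.cut_out(camera, target): "pixels" (480x640 bool, what is visible of it).
- r.place_of(camera, target): "centre" ([x, y, z] in m, in world coordinates, good to about 4 mm: a listed point, or the origin of a listed thing).
The state is a dict: "time_s": time; "joints": joint angles; "joint_velocities": joint speeds; "effort": joint torques, N m; "tcp_pos": TCP position; "ee_rot": TCP orientation; "wrist_force": force on the tool from outside, world axes, zero at the start; "moment": the same for the moment, N m; "gripper_width": opening from 0.0 (shut) to 1.0 (fully open).
Only numpy, scipy, OpenCV 4.12 (cv2) and the standard library are available. Lean on these libraries where they do the work, as an engineer would, in place of code of your own. Each camera call takes 0.05 s, during which the arm holds its last target. There are 200 camera calls.

## Working session

There is one attempt and no reset: what is moved stays moved. The work goes in short steps, Python scripts to look and compute and a tool call to move; the robot and the scene stay as the last step left them, time stands still between calls to the robot, and variables do not carry over. Pictures are saved under pics/ and viewed, about 8 in all and at most 12, crops included, and the job is handed in when it is done.

Besides the shell and the picture viewer there is one more tool, called after "Emit:" by a JSON object that holds its "op" and its "data". carry_out: Moves the arm, as the interface text tells. Its arguments: {"type":"object","properties":{"steps":{"type":"array","items":{"type":"array"}},"gripper":{"type":"number"}},"required":["steps"]}

```bash
ls; mkdir -p pics
python3 - <<'E'
from station import r
import cv2,numpy as np
s=r.sense();print(s['tcp_pos'],np.round(s['ee_rot'],3).tolist(),s['time_s'],s['gripper_width'])
for c in ['scene','top']:
    im=r.capture(c);cv2.imwrite(f'pics/{c}0.png',im[:,:,::-1])
    k=r.calibration(c);print(c,np.round(k['camera_matrix'],1).tolist(),np.round(k['world_from_camera'],3).tolist())
    for t in ['scraper_grip','scraper_eye','spatula_grip','spatula_eye','blue_peg_mid','orange_peg_mid','tool_stand','parts_cabinet','stapler','tape_measure','ink_bottle_3','rubber','tool_cup','masking_tape']:
        print(t,[(np.round(d['centre'],3).tolist(),round(d['confidence'],2)) for d in r.place_of(c,t)[:2]])
E
```

```text
pics
[ 0.20222235 -0.59071366  0.2214439 ] [[-0.946, -0.324, -0.001], [-0.324, 0.946, 0.002], [0.0, 0.002, -1.0]] 0.0 0.9993802558072293
scene [[440.2, 0.0, 317.7], [0.0, 440.2, 240.8], [0.0, 0.0, 1.0]] [[0.282, 0.617, -0.734, -0.187], [-0.959, 0.171, -0.225, -0.235], [-0.013, 0.768, 0.641, 0.805], [0.0, 0.0, 0.0, 1.0]]
scraper_grip [([0.452, 0.283, -0.001], 0.74), ([0.473, 0.279, 0.008], 0.58)]
scraper_eye []
spatula_grip [([0.518, 0.027, 0.005], 0.97)]
spatula_eye [([0.572, 0.034, 0.006], 0.86)]
blue_peg_mid [([0.589, -0.246, 0.234], 0.44)]
orange_peg_mid [([0.648, -0.144, 0.234], 0.53), ([0.59, -0.246, 0.233], 0.25)]
tool_stand [([0.642, -0.213, -0.004], 0.68)]
parts_cabinet []
stapler [([0.43, -0.123, -0.001], 0.94)]
tape_measure [([0.412, -0.248, -0.002], 0.57), ([0.496, 0.024, -0.001], 0.28)]
ink_bottle_3 [([0.409, -0.373, 0.002], 0.73)]
rubber [([0.504, -0.243, -0.001], 0.7)]
tool_cup []
masking_tape [([0.685, 0.38, -0.0], 0.71)]
top [[489.0, 0.0, 325.4], [0.0, 489.0, 243.5], [0.0, 0.0, 1.0]] [[0.006, 0.985, -0.174, 0.304], [-1.0, 0.009, 0.015, 0.023], [0.016, 0.174, 0.985, 1.
[... 162 characters left out ...]
 -0.002], 0.44)]
spatula_grip [([0.514, 0.03, 0.01], 0.54)]
spatula_eye [([0.573, 0.038, 0.007], 0.88)]
blue_peg_mid [([0.586, -0.251, 0.232], 0.62)]
orange_peg_mid [([0.454, 0.29, 0.005], 0.74), ([0.648, -0.144, 0.236], 0.52)]
tool_stand [([0.643, -0.212, -0.001], 0.84), ([0.585, -0.252, 0.232], 0.16)]
parts_cabinet [([0.706, 0.239, -0.002], 0.69), ([0.575, 0.035, 0.009], 0.28)]
stapler [([0.43, -0.132, -0.0], 0.9), ([0.532, 0.257, 0.009], 0.61)]
tape_measure [([0.411, -0.242, -0.004], 0.93)]
ink_bottle_3 [([0.413, -0.373, 0.0], 0.66), ([0.586, -0.25, 0.231], 0.25)]
rubber [([0.502, -0.243, -0.0], 0.45)]
tool_cup [([0.705, 0.24, -0.002], 0.97)]
masking_tape [([0.501, -0.242, -0.002], 0.35)]
```

View pics/scene0.png

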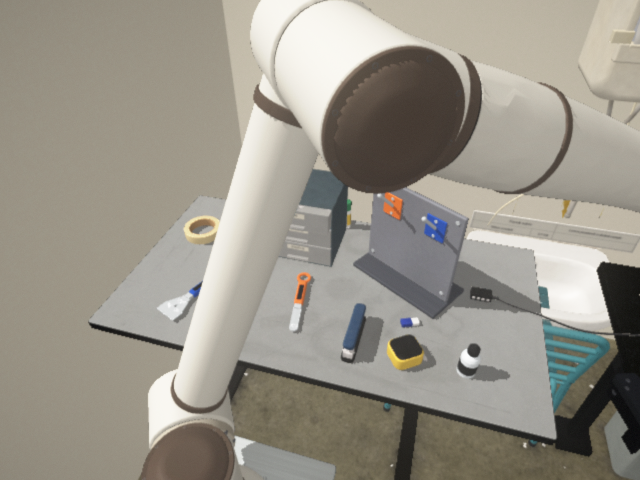

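View pics/top0.png

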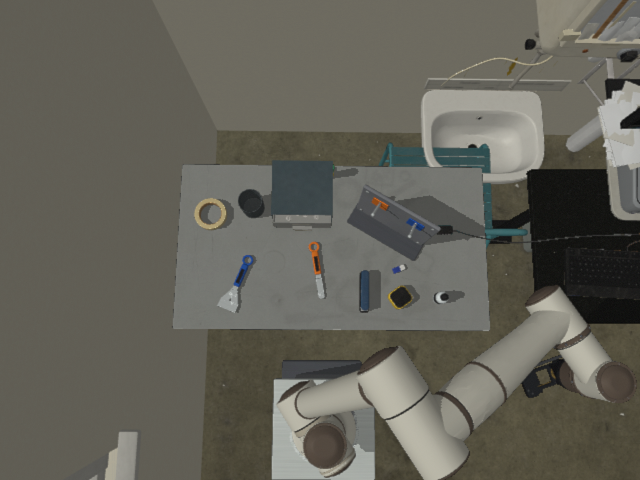

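The pictures show the spatula at top pixel (317,265), the scraper at (240,280) and the stand at (390,220). Orange peg is on the left, blue on the right. I'll measure the tools' axes and work out the first move.

```bash
cat > h.py <<'E'
from station import r
import cv2,numpy as np
def ray(cam,px,k=None):
    k=k or r.calibration(cam);K=np.array(k['camera_matrix']);T=np.array(k['world_from_camera'])
    x=(px[0]-K[0,2])/K[0,0];y=(px[1]-K[1,2])/K[1,1]
    if cam=='wrist':
        t=np.hypot(x,y);f=np.sin(t)/max(t,1e-9);d=np.array([x*f,-y*f,-np.cos(t)])
    else: d=np.array([x,-y,-1.])
    return T[:3,3],T[:3,:3]@d
def at_z(cam,px,z,k=None):
    o,d=ray(cam,px,k);return o+d*(z-o[2])/d[2]
def tri(rays):
    A=0;b=0
    for o,d in rays:
        d=d/np.linalg.norm(d);P=np.eye(3)-np.outer(d,d);A=A+P;b=b+P@o
    return np.linalg.solve(A,b)
def delta(p,yaw=None):
    "shift (cm, tool axes) and twist for TCP p, held tool's x axis at yaw deg (jaws across)"
    s=r.sense();R=np.array(s['ee_rot']);d=R.T@(np.array(p)-s['tcp_pos'])*100
    tw=0
    if yaw is not None:
        cur=np.degrees(np.arctan2(R[1,1],R[0,1]));tw=-((yaw+90-cur+90)%180-90)
    return np.round(d,2).tolist(),round(tw,1)
def axis(cam,name,z=.008,k=None):
    c=r.cut_out(cam,name)
    if not c: return None
    m=c[0]['pixels'];v,u=np.nonzero(m);st=max(1,len(u)//600)
    P=np.array([at_z(cam,(a,b),z,k)[:2] for a,b in zip(u[::st],v[::st])])
    mu=P.mean(0);w,V=np.linalg.eigh(np.cov((P-mu).T));a=V[:,1];a=a*np.sign(a[0])
    t=(P-mu)@a
    return dict(conf=c[0]['confidence'],n=len(u),mu=mu.round(4).tolist(),yaw=np.degrees(np.arctan2(a[1],a[0])).round(1),end=(mu+a*t.max()).round(4).tolist(),len=round(float(np.ptp(t)),3))
E
python3 - <<'E'
from h import *
r.capture('top')
for n in ['spatula','scraper']: print(n,axis('top',n))
print(delta([.47,.025,.22],8))
E
```

```text
spatula {'conf': 0.53, 'n': 363, 'mu': [0.5004, 0.0252], 'yaw': np.float64(9.3), 'end': [0.5917, 0.0401], 'len': 0.188}
scraper {'conf': 0.83, 'n': 565, 'mu': [0.4333, 0.293], 'yaw': np.float64(-20.5), 'end': [0.5396, 0.2532], 'len': 0.184}
([-45.28, 49.64, 0.26], np.float64(10.9))
```

Emit:
{"op": "carry_out", "data": {"steps": [[[-22,24,0],5],[[-45,49.5,0],10],[[-45,49.5,0],10],[[-45,49.5,0],10],[[-45,49.5,0],10],[[-45,49.5,0],10],[[-45,49.5,0],10],[[-45,49.5,0],10],[[-45,49.5,0],10],[[-45,49.5,0],10],[[-45,49.5,0],10],[[-45,49.5,0],10],[[-45,49.5,0],10],[[-45,49.5,0],10],[[-45,49.5,0],10],[[-45,49.5,0],10],[[-45,49.5,0],10],[[-45,49.5,0],10],[[-45,49.5,0],10]], "gripper": 1}}

```text
time_s: 3.55
tcp_pos: [0.4676, 0.0219, 0.2227]
ee_rot: [[-0.988, -0.153, 0.0], [-0.153, 0.988, 0.0], [-0.0, 0.0, -1.0]]
wrist_force: [0.1, -0.7, -0.1]
gripper_width: 1.002
```

Run:
```python
from h import *
print(r.sense()['tcp_pos'],r.sense()['time_s'])
k=r.calibration('wrist');im=r.capture('wrist');cv2.imwrite('pics/w1.png',im[:,:,::-1])
print(np.round(k['world_from_camera'],3).tolist())
print(axis('wrist','spatula',k=k))
for t in ['spatula_grip','spatula_eye','orange_peg_mid','blue_peg_mid']: print(t,[(np.round(d['centre'],4).tolist(),round(d['confidence'],2)) for d in r.place_of('wrist',t)[:2]])
# unobstructed pegs & both fixed cameras
for c in ['scene','top']:
    im=r.capture(c);cv2.imwrite(f'pics/{c}1.png',im[:,:,::-1])
    for t in ['orange_peg_mid','blue_peg_mid','tool_stand','scraper_grip','scraper_eye']: print(c,t,[(np.round(d['centre'],4).tolist(),round(d['confidence'],2)) for d in r.place_of(c,t)[:2]])
```

```text
[0.46760048 0.02188787 0.22272524] 3.55
[[-0.153, -0.947, -0.283, 0.389], [0.988, -0.147, -0.044, 0.009], [0.001, -0.286, 0.958, 0.385], [0.0, 0.0, 0.0, 1.0]]
{'conf': 0.8, 'n': 3382, 'mu': [0.4951, 0.0233], 'yaw': np.float64(9.3), 'end': [0.5924, 0.0392], 'len': 0.191}
spatula_grip [([0.5134, 0.0275, 0.009], 0.61)]
spatula_eye [([0.5722, 0.0366, 0.0082], 0.71), ([0.5143, 0.0244, 0.0103], 0.27)]
orange_peg_mid []
blue_peg_mid []
scene orange_peg_mid [([0.65, -0.1438, 0.2364], 0.64)]
scene blue_peg_mid [([0.585, -0.2482, 0.2346], 0.44)]
scene tool_stand [([0.6423, -0.2132, -0.0042], 0.56)]
scene scraper_grip [([0.4741, 0.2761, 0.0081], 0.65)]
scene scraper_eye [([0.5316, 0.2536, 0.0049], 0.86), ([0.6846, 0.3801, 0.0057], 0.67)]
top orange_peg_mid [([0.6514, -0.1449, 0.2323], 0.49)]
top blue_peg_mid [([0.584, -0.2482, 0.2338], 0.39)]
top tool_stand [([0.6431, -0.2145, -0.0019], 0.81), ([0.7054, 0.2375, -0.0022], 0.24)]
top scraper_grip [([0.4135, -0.3727, 0.0004], 0.57), ([0.4882, 0.0204, 0.0037], 0.47)]
top scraper_eye [([0.5264, 0.2563, 0.0084], 0.52), ([0.6833, 0.3791, -0.0049], 0.4)]
```

View pics/w1.png

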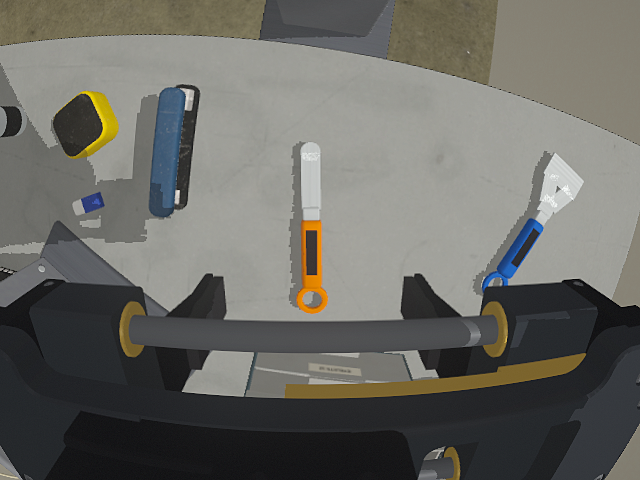

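Run:
```python
from h import *
print(r.sense()['joints']); print(delta([.5145,.0275,.1],9.3), delta([.5145,.0275,.003],9.3))
```

```text
[ 2.27347017e+01  6.62011579e+00 -2.05690032e+01 -1.52955690e-04
 -6.28116781e+01 -1.03835328e+02]
([-4.68, -0.26, 12.25], np.float64(-0.4)) ([-4.68, -0.26, 21.95], np.float64(-0.4))
```

Emit:
{"op": "carry_out", "data": {"steps": [[[-1,0,2],-8],[[-2,0,4],-16],[[-3,0,6],-24],[[-4,0,8],-32],[[-4.7,-0.26,9],-40],[[-4.7,-0.26,9],-48],[[-4.7,-0.26,9],-56],[[-4.7,-0.26,9],-64],[[-4.7,-0.26,9],-72],[[-4.7,-0.26,9],-80],[[-4.7,-0.26,9],-88],[[-4.7,-0.26,9],-96],[[-4.7,-0.26,9],-104],[[-4.7,-0.26,9],-112],[[-4.7,-0.26,9],-120],[[-4.7,-0.26,9],-120],[[-4.7,-0.26,9],-120]]}}

```text
time_s: 6.15
tcp_pos: [0.5147, 0.0275, 0.1325]
ee_rot: [[0.626, -0.78, -0.0], [-0.78, -0.626, -0.0], [-0.0, 0.0, -1.0]]
wrist_force: [0.6, -0.5, -0.8]
gripper_width: 0.998
```

Run:
```python
from h import *
print(r.sense()['joints'][5]); print(delta([.5145,.0275,.1],9.3), delta([.5145,.0275,.003],9.3))
```

```text
17.611824477924277
([-0.01, 0.02, 3.25], np.float64(-60.6)) ([-0.01, 0.02, 12.95], np.float64(-60.6))
```

Emit:
{"op": "carry_out", "data": {"steps": [[[0,0,1],-8],[[0,0,2],-16],[[0,0,3],-24],[[0,0,4],-32],[[0,0,5],-40],[[0,0,6],-48],[[0,0,7],-56],[[0,0,8],-60.6],[[0,0,9],-60.6],[[0,0,10],-60.6],[[0,0,11],-60.6],[[0,0,12],-60.6],[[0,0,12.6],-60.6],[[0,0,12.9],-60.6],[[0,0,12.9],-60.6],[[0,0,12.9],-60.6],[[0,0,12.9],-60.6]]}}

```text
time_s: 7.85
tcp_pos: [0.515, 0.0276, 0.0039]
ee_rot: [[0.987, 0.162, 0.001], [0.162, -0.987, 0.0], [0.001, -0.0, -1.0]]
wrist_force: [-0.4, -0.2, 0.2]
gripper_width: 1.0
```

Emit:
{"op": "carry_out", "data": {"steps": [[[0,0,0],0],[[0,0,0],0],[[0,0,0],0],[[0,0,0],0],[[0,0,0],0],[[0,0,0],0],[[0,0,0],0],[[0,0,0],0],[[0,0,0],0],[[0,0,0],0]], "gripper": -1}}

```text
time_s: 8.85
tcp_pos: [0.5151, 0.0276, 0.0039]
ee_rot: [[0.987, 0.162, 0.001], [0.162, -0.987, 0.0], [0.001, -0.0, -1.0]]
wrist_force: [0.2, -0.7, 0.4]
gripper_width: 0.253
```

Emit:
{"op": "carry_out", "data": {"steps": [[[0,0,-2],0],[[0,0,-5],0],[[0,0,-10],0],[[0,0,-15],0],[[0,0,-20],0],[[0,0,-25],0],[[0,0,-30],0],[[0,0,-32],0],[[0,0,-32],0],[[0,0,-32],0],[[0,0,-32],0]]}}

```text
time_s: 9.95
tcp_pos: [0.5138, 0.0274, 0.3217]
ee_rot: [[0.987, 0.162, -0.003], [0.162, -0.987, -0.001], [-0.003, -0.0, -1.0]]
wrist_force: [0.8, 0.1, -1.2]
gripper_width: 0.249
```

Run:
```python
from h import *
s=r.sense();R=np.array(s['ee_rot']);print(s['tcp_pos'],s['gripper_width'],s['time_s'])
k=r.calibration('wrist');im=r.capture('wrist');cv2.imwrite('pics/w2.png',im[:,:,::-1])
for t in ['spatula_eye','spatula_grip']:
  for d in r.place_of('wrist',t)[:2]: print(t,d['centre'],d['confidence'],'tool',R.T@(np.array(d['centre'])-s['tcp_pos']))
# target: TCP so that eye is above orange peg end, 60 out + 28 out
n=np.array([-.863,.505,0]);p=np.array([.650,-.144,0])+n*(.060+.040);print(p,delta([p[0],p[1],.335],-30.3))
```

```text
[0.51377739 0.02741663 0.32174125] 0.2490216248062236 9.95
spatula_grip [0.5117, 0.0249, 0.3241] 0.77 tool [-0.00246568  0.00214677 -0.00235042]
spatula_grip [0.4296, -0.13, -0.0017] 0.24 tool [-0.10746548  0.14170829  0.3238055 ]
[ 0.5637 -0.0935  0.    ] ([2.91, 12.73, -1.27], np.float64(39.6))
```

View pics/w2.png

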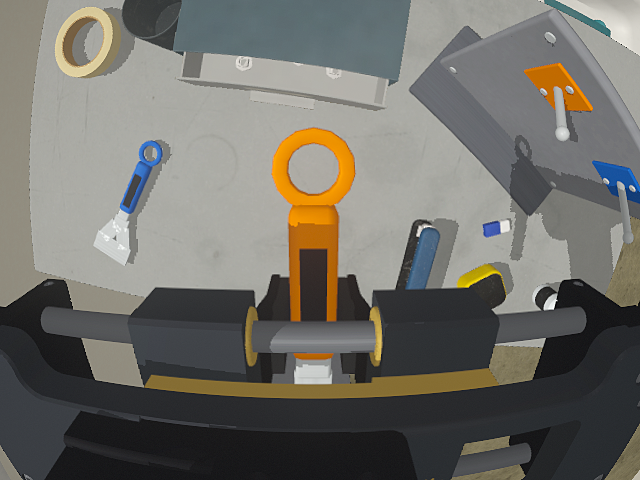

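The view shows the spatula held straight with its eye at pixel (314,169). The orange peg's ball end is at (562,133).

Emit:
{"op": "carry_out", "data": {"steps": [[[0.5,2,-1],8],[[1,4,-1.3],16],[[1.5,6,-1.3],24],[[2,8,-1.3],32],[[2.5,10,-1.3],39.6],[[2.9,12,-1.3],39.6],[[2.9,12.7,-1.3],39.6],[[2.9,12.7,-1.3],39.6],[[2.9,12.7,-1.3],39.6],[[2.9,12.7,-1.3],39.6]]}}

```text
time_s: 11.1
tcp_pos: [0.5633, -0.0925, 0.3353]
ee_rot: [[0.864, -0.503, -0.002], [-0.503, -0.864, -0.001], [-0.002, 0.002, -1.0]]
wrist_force: [-0.1, -0.1, -0.6]
gripper_width: 0.25
```

Run:
```python
from h import *
s=r.sense();print(s['tcp_pos'],s['gripper_width'],s['time_s'])
k=r.calibration('wrist');np.savez('k3.npz',**{a:np.array(b) for a,b in k.items() if a in('camera_matrix','world_from_camera')});im=r.capture('wrist');cv2.imwrite('pics/w3.png',im[:,:,::-1])
for c in ['wrist','top','scene']:
  if c!='wrist': r.capture(c)
  for t in ['spatula_eye','orange_peg_mid','blue_peg_mid']:
    for d in r.place_of(c,t)[:2]: print(c,t,d['centre'],round(d['confidence'],2))
```

```text
[ 0.56330441 -0.09252199  0.33531578] 0.2500450024563049 11.1
wrist orange_peg_mid [0.6484, -0.144, 0.237] 0.9
wrist orange_peg_mid [0.411, -0.3729, 0.0024] 0.71
wrist blue_peg_mid [0.5833, -0.2489, 0.2334] 0.59
top blue_peg_mid [0.5844, -0.2507, 0.2297] 0.46
top blue_peg_mid [0.4523, 0.289, -0.0017] 0.45
scene spatula_eye [0.6154, -0.1248, 0.3346] 0.57
scene orange_peg_mid [0.6475, -0.1428, 0.2356] 0.62
scene blue_peg_mid [0.5866, -0.2461, 0.2341] 0.52
```

View pics/w3.png

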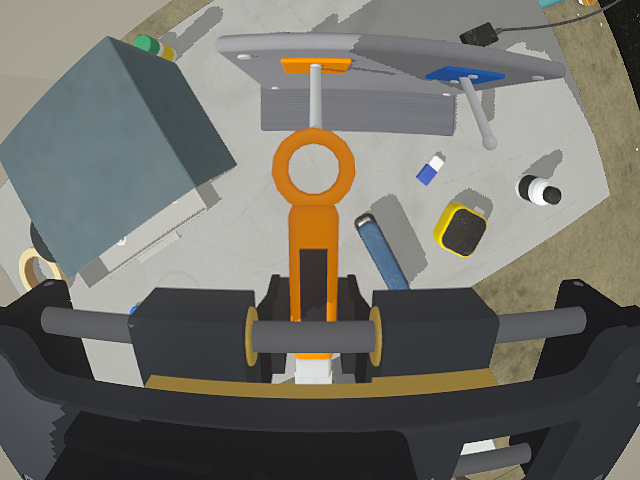

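Run:
```python
from h import *
s=r.sense();k=dict(np.load('k3.npz'));im=cv2.imread('pics/w3.png')
def hole(im):
    hsv=cv2.cvtColor(im,cv2.COLOR_BGR2HSV);m=cv2.inRange(hsv,(5,120,80),(22,255,255))
    m[:100]=0;cs,h=cv2.findContours(m,cv2.RETR_CCOMP,cv2.CHAIN_APPROX_NONE)
    return [cv2.fitEllipse(c) for c,hh in zip(cs,h[0]) if hh[3]>=0 and cv2.contourArea(c)>800]
e=hole(im);print(e)
T=lambda R,p:np.block([[np.array(R),np.array(p)[:,None]],[np.zeros((1,3)),1]])
print(at_z('wrist',e[0][0],s['tcp_pos'][2]+.004,k))
R2=[[.987,.162,-.003],[.162,-.987,-.001],[-.003,0,-1]]
k2=dict(k);k2['world_from_camera']=T(R2,[.51378,.02742,.32174])@np.linalg.inv(T(s['ee_rot'],s['tcp_pos']))@k['world_from_camera']
print('ball w2',at_z('wrist',(562,133),.2613,k2), 'peg root w3',at_z('wrist',(316,68),.206,k))
print('ball blue w3',at_z('wrist',(489,143),.2613,k))
R=np.array(s['ee_rot']);print('eye tool',R.T@(at_z('wrist',e[0][0],s['tcp_pos'][2]+.004,k)-s['tcp_pos']))
```

```text
[((313.2154541015625, 168.2356414794922), (51.37342834472656, 52.134368896484375), 90.98665618896484)]
[ 0.61499235 -0.12382774  0.33927185]
ball w2 [ 0.62562963 -0.12969428  0.2613    ] peg root w3 [ 0.66938781 -0.15821393  0.206     ]
ball blue w3 [ 0.56531517 -0.23333067  0.2613    ]
eye tool [ 0.05987539  0.0005031  -0.00409563]
```

Run:
```python
from h import *
print(delta([.5737,-.0992,.281],-30.5))
```

```text
([1.19, -0.01, 5.43], np.float64(0.2))
```

Emit:
{"op": "carry_out", "data": {"steps": [[[0.6,0,0],0],[[1.2,0,1],0.2],[[1.2,0,2],0.2],[[1.2,0,3],0.2],[[1.2,0,4],0.2],[[1.2,0,5],0.2],[[1.2,0,5.4],0.2],[[1.2,0,5.4],0.2],[[1.2,0,5.4],0.2]]}}

```text
time_s: 12.6
tcp_pos: [0.574, -0.0993, 0.2817]
ee_rot: [[0.862, -0.507, -0.001], [-0.507, -0.862, -0.001], [-0.001, 0.002, -1.0]]
wrist_force: [0.0, -0.3, 0.1]
gripper_width: 0.248
```

Run:
```python
from h import *
s=r.sense();print(s['tcp_pos'],s['wrist_force'],s['time_s'])
k=r.calibration('wrist');im=r.capture('wrist');cv2.imwrite('pics/w4.png',cv2.resize(im[20:270,180:460,::-1],None,fx=2.5,fy=2.5))
r.capture('scene')
for t in ['spatula_eye','orange_peg_mid']:
    for d in r.place_of('scene',t)[:2]: print(t,d['centre'],round(d['confidence'],2))
```

```text
[ 0.57397329 -0.09934708  0.28169554] [ 0.01515886 -0.30376918  0.07621487] 12.6
spatula_eye [0.6262, -0.1313, 0.2828] 0.69
spatula_eye [0.409, -0.3741, 0.0026] 0.59
orange_peg_mid [0.6881, 0.376, 0.0027] 0.67
orange_peg_mid [0.6493, -0.1438, 0.2327] 0.43
```

View pics/w4.png

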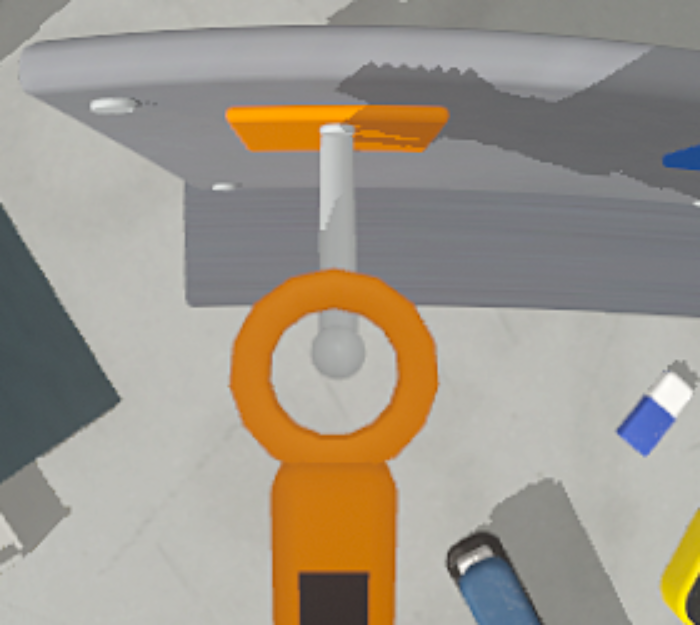

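Run:
```python
from h import *
s=r.sense();k=r.calibration('wrist');R=np.array(s['ee_rot'])
b=at_z('wrist',(315.2,161.2),.2613,k);e=at_z('wrist',(313.8,168.8),s['tcp_pos'][2]+.004,k);ro=at_z('wrist',(314.8,72.5),.207,k)
print(b,e,ro,'tool mm b-e',(R.T@(b-e)*1000).round(1),'root-ball dir',np.degrees(np.arctan2(*(ro-b)[1::-1])))
```

```text
[ 0.62570269 -0.13206777  0.2613    ] [ 0.6251964  -0.13090018  0.28584596] [ 0.67047219 -0.15848734  0.207     ] tool mm b-e [ 1.   0.7 24.5] root-ball dir -30.545890185523017
```

Emit:
{"op": "carry_out", "data": {"steps": [[[0.1,0.07,0.4],0],[[0.1,0.07,0.8],0],[[0.1,0.07,1.2],0],[[0.1,0.07,1.6],0],[[0.1,0.07,2.0],0],[[0.1,0.07,2.45],0],[[0.4,0.07,2.75],0],[[0.7,0.07,3.05],0],[[1.0,0.07,3.35],0],[[1.0,0.07,3.35],0],[[1.0,0.07,3.35],0]]}}

```text
time_s: 13.9
tcp_pos: [0.5819, -0.105, 0.2473]
ee_rot: [[0.862, -0.507, -0.003], [-0.507, -0.862, -0.0], [-0.002, 0.002, -1.0]]
wrist_force: [0.0, -0.3, -3.4]
gripper_width: 0.25
```

Run:
```python
from h import *
s=r.sense();print(s['tcp_pos'],s['wrist_force'],s['moment'])
k=r.calibration('wrist');im=r.capture('wrist');cv2.imwrite('pics/w5.png',cv2.resize(im[20:270,180:460,::-1],None,fx=2.5,fy=2.5))
print(r.sense()['wrist_force'])
```

```text
[ 0.58186442 -0.10495763  0.24732726] [ 0.01950093 -0.29369918 -3.38240358] [ 0.06552094  0.50222895 -0.00055828]
[-0.96084342  0.04704078 -3.39427156]
```

View pics/w5.png

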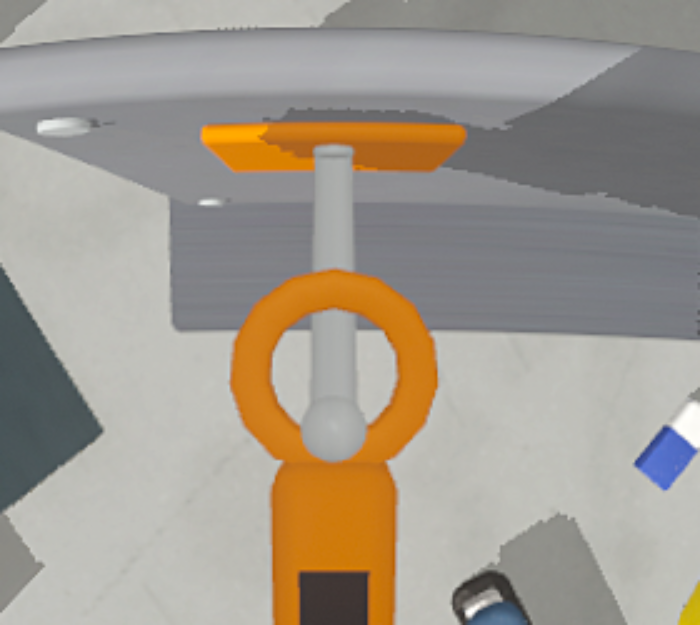

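The spatula's eye is threaded over the ball, which at crop (333,428) is just touching the handle-side rim. I'll slide further with a little extra depth to clear it.

Emit:
{"op": "carry_out", "data": {"steps": [[[-0.1,0,0.1],0],[[0,0,0.3],0],[[0.3,0,0.6],0],[[0.6,0,0.9],0],[[0.9,0,1.2],0],[[1.2,0,1.4],0],[[1.5,0,1.7],0],[[1.5,0,1.7],0],[[1.5,0,1.7],0]]}}

```text
time_s: 14.85
tcp_pos: [0.5947, -0.1126, 0.2302]
ee_rot: [[0.862, -0.507, -0.003], [-0.507, -0.862, -0.0], [-0.003, 0.002, -1.0]]
wrist_force: [0.0, -0.6, -0.3]
gripper_width: 0.248
```

Emit:
{"op": "carry_out", "data": {"steps": [[[0,0,0],0],[[0,0,0],0],[[0,0,0],0],[[0,0,0],0],[[0,0,0],0],[[0,0,0],0],[[0,0,0],0],[[0,0,0],0],[[0,0,0],0],[[0,0,0],0]], "gripper": 0.3}}

```text
time_s: 15.85
tcp_pos: [0.5947, -0.1126, 0.2303]
ee_rot: [[0.862, -0.507, -0.003], [-0.507, -0.862, -0.0], [-0.003, 0.002, -1.0]]
wrist_force: [0.3, -0.5, 0.3]
gripper_width: 0.648
```

Run:
```python
from h import *
s=r.sense();print(s['tcp_pos'],s['wrist_force'],s['gripper_width'])
im=r.capture('wrist');im2=r.capture('scene')
a=cv2.resize(im[20:270,180:460,::-1],(560,500));b=cv2.resize(im2[170:330,250:480,::-1],(240*1,500//3*1)) 
c=np.zeros((500,800,3),np.uint8);c[:,:560]=a;c[:166,560:]=b;cv2.imwrite('pics/w6.png',c)
for t in ['spatula_eye','spatula_grip']:
    for d in r.place_of('scene',t)[:2]: print(t,d['centre'],round(d['confidence'],2))
```

```text
[ 0.59472478 -0.11264808  0.23025969] [ 0.26982298 -0.52657555  0.31644972] 0.6480698275809452
spatula_eye [0.6656, -0.1556, 0.2046] 0.55
spatula_eye [0.6443, -0.2104, -0.0053] 0.55
spatula_grip [0.6591, -0.1498, 0.1468] 0.86
spatula_grip [0.406, -0.3719, -0.0023] 0.68
```

View pics/w6.png

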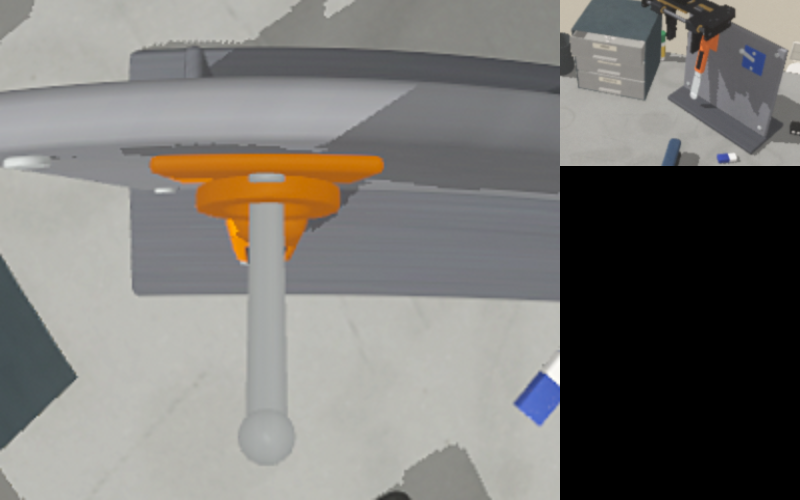

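The spatula hangs at the orange peg's root, with its eye ring at crop (268,195). I'll back off and go to the scraper.

Emit:
{"op": "carry_out", "data": {"steps": [[[-1.5,0,0],0],[[-4,0,-1],0],[[-6,0,-5],0],[[-6,0,-9],0],[[-6,0,-9],0],[[-6,0,-9],0]]}}

```text
time_s: 16.65
tcp_pos: [0.5435, -0.0819, 0.3216]
ee_rot: [[0.862, -0.507, -0.0], [-0.507, -0.862, 0.0], [-0.001, -0.0, -1.0]]
wrist_force: [-0.2, -0.3, -0.9]
gripper_width: 0.648
```

Run:
```python
from h import *
print(delta([.475,.277,.2],-20.5),r.sense()['time_s'])
```

```text
([-24.11, -27.45, 12.18], np.float64(-10.0)) 16.65
```

Emit:
{"op": "carry_out", "data": {"steps": [[[-4,-4.5,0],-3],[[-8,-9,0],-6],[[-12,-13.5,0],-10],[[-16,-18,2],-10],[[-20,-23,6],-10],[[-24.1,-27.4,10],-10],[[-24.1,-27.4,12.2],-10],[[-24.1,-27.4,12.2],-10],[[-24.1,-27.4,12.2],-10],[[-24.1,-27.4,12.2],-10],[[-24.1,-27.4,12.2],-10]], "gripper": 1}}

```text
time_s: 17.75
tcp_pos: [0.4752, 0.276, 0.1999]
ee_rot: [[0.937, -0.35, -0.0], [-0.35, -0.937, 0.0], [-0.0, -0.0, -1.0]]
wrist_force: [0.5, 0.0, 0.6]
gripper_width: 1.0
```

Run:
```python
from h import *
s=r.sense();print(s['tcp_pos'])
k=r.calibration('wrist');im=r.capture('wrist');cv2.imwrite('pics/w7.png',im[:,:,::-1])
print(axis('wrist','scraper',k=k))
hsv=cv2.cvtColor(im,cv2.COLOR_RGB2HSV);m=cv2.inRange(hsv,(105,120,50),(125,255,255))
n,l,st,_=cv2.connectedComponentsWithStats(m);i=1+st[1:,4].argmax();v,u=np.nonzero(l==i)
P=np.array([at_z('wrist',q,.01,k)[:2] for q in zip(u,v)]);mu=P.mean(0);w,V=np.linalg.eigh(np.cov((P-mu).T));a=V[:,1]*np.sign(V[0,1]);t=(P-mu)@a
print('blue handle',st[i],mu,np.degrees(np.arctan2(a[1],a[0])),'end',mu+a*t.max(),'len',np.ptp(t))
for t in ['scraper_grip','scraper_eye']:
    for d in r.place_of('wrist',t)[:2]: print(t,d['centre'],round(d['confidence'],2))
```

```text
[0.47521861 0.27600478 0.19988742]
{'conf': 0.82, 'n': 5627, 'mu': [0.4408, 0.2887], 'yaw': np.float64(-21.7), 'end': [0.5439, 0.2477], 'len': 0.191}
blue handle [ 297  131   37  113 1755] [0.49819943 0.26562015] -21.52889600947024 end [0.54402737 0.24754134] len 0.11002886068242879
scraper_grip [0.4771, 0.2781, 0.0082] 0.57
scraper_eye [0.5281, 0.2531, 0.0071] 0.7
```

View pics/w7.png

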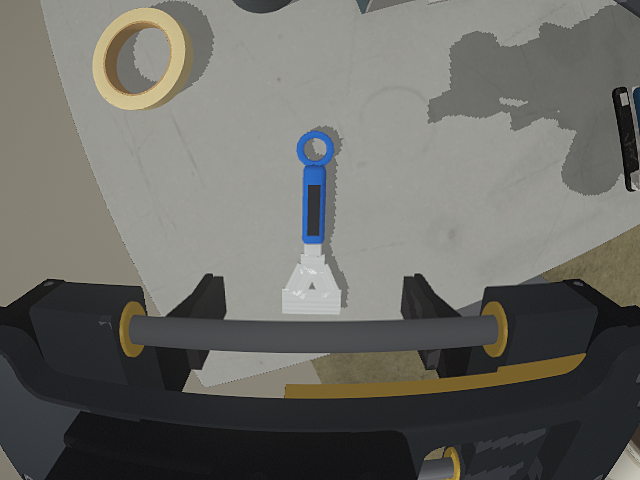

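The scraper is clear, with its eye at (315,148) and its handle at (314,205).

Run:
```python
from h import *
print(delta([.4725,.2763,.003],-21.5))
```

```text
([-0.3, 0.1, 19.78], np.float64(0.9))
```

Emit:
{"op": "carry_out", "data": {"steps": [[[-0.3,0.1,3],0.9],[[-0.3,0.1,7],0.9],[[-0.3,0.1,11],0.9],[[-0.3,0.1,15],0.9],[[-0.3,0.1,17.5],0.9],[[-0.3,0.1,19],0.9],[[-0.3,0.1,19.6],0.9],[[-0.3,0.1,19.6],0.9],[[-0.3,0.1,19.6],0.9],[[-0.3,0.1,19.6],0.9]]}}

```text
time_s: 18.95
tcp_pos: [0.4733, 0.2769, 0.0062]
ee_rot: [[0.931, -0.366, 0.003], [-0.366, -0.931, 0.004], [0.001, -0.005, -1.0]]
wrist_force: [-0.1, 0.1, 0.3]
gripper_width: 0.998
```

Emit:
{"op": "carry_out", "data": {"steps": [[[0,0,0],0],[[0,0,0],0],[[0,0,0],0],[[0,0,0],0],[[0,0,0],0],[[0,0,0],0],[[0,0,0],0],[[0,0,0],0],[[0,0,0],0],[[0,0,0],0]], "gripper": -1}}

```text
time_s: 19.95
tcp_pos: [0.4732, 0.2769, 0.0061]
ee_rot: [[0.931, -0.366, 0.003], [-0.366, -0.931, 0.004], [0.001, -0.005, -1.0]]
wrist_force: [-0.2, -0.3, -0.4]
gripper_width: 0.25
```

Emit:
{"op": "carry_out", "data": {"steps": [[[0,0,-2],0],[[0,0,-5],0],[[0,0,-10],0],[[0,0,-15],0],[[0,0,-20],0],[[0,0,-25],0],[[0,0,-30],0],[[0,0,-33],0],[[0,0,-33],0],[[0,0,-33],0],[[0,0,-33],0]]}}

```text
time_s: 21.05
tcp_pos: [0.4715, 0.2752, 0.3342]
ee_rot: [[0.93, -0.366, -0.0], [-0.366, -0.93, 0.002], [-0.001, -0.001, -1.0]]
wrist_force: [-0.5, 0.0, -0.6]
gripper_width: 0.248
```

Run:
```python
from h import *
s=r.sense();print(s['time_s'],s['gripper_width'])
n=np.array([-.861,.508,0]);p=np.array([.5645,-.2335,0])+n*(.060+.014);print(p,delta([p[0],p[1],.335],-30.5))
```

```text
21.05 0.2476607526025576
[ 0.500786 -0.195908  0.      ] ([19.98, 42.76, -0.16], np.float64(9.0))
```

Emit:
{"op": "carry_out", "data": {"steps": [[[1.5,3,-0.1],2],[[3,6.5,-0.1],4],[[5,10.5,-0.1],6],[[7,15,-0.1],9],[[9,19.3,-0.1],9],[[11,23.6,-0.1],9],[[13,27.9,-0.1],9],[[15,32.2,-0.1],9],[[17,36.4,-0.1],9],[[18.5,39.6,-0.1],9],[[19.5,41.8,-0.1],9],[[20,42.8,-0.1],9],[[20,42.8,-0.1],9],[[20,42.8,-0.1],9],[[20,42.8,-0.1],9]]}}

```text
time_s: 22.55
tcp_pos: [0.5008, -0.1952, 0.3342]
ee_rot: [[0.863, -0.506, -0.001], [-0.506, -0.863, 0.002], [-0.001, -0.001, -1.0]]
wrist_force: [-0.3, 0.3, -0.9]
gripper_width: 0.248
```

```bash
cat >> h.py <<'E'
def eye_and_ball(dz,zball=.2613):
    s=r.sense();R=np.array(s['ee_rot']);k=r.calibration('wrist');im=r.capture('wrist')
    hsv=cv2.cvtColor(im,cv2.COLOR_RGB2HSV);m=cv2.inRange(hsv,(105,120,40),(125,255,255));m[:110]=0
    cs,h=cv2.findContours(m,cv2.RETR_CCOMP,cv2.CHAIN_APPROX_NONE)
    e=max((c for c,q in zip(cs,h[0]) if q[3]>=0),key=cv2.contourArea);e=cv2.fitEllipse(e)
    p=at_z('wrist',e[0],s['tcp_pos'][2]+dz,k);print('hole px',np.round(e[0],1),np.round(e[1],1),'eye',p.round(4),'in tool',(R.T@(p-s['tcp_pos'])).round(4))
    return im,k,s,R,p
E
python3 - <<'E'
from h import *
im,k,s,R,p=eye_and_ball(.002);print(s['time_s'],s['tcp_pos'])
cv2.imwrite('pics/w8.png',im[:,:,::-1])
b=np.array([.5645,-.2335,.2613]);print('ball-eye tool cm',R.T@(b-p)*100)
for d in r.place_of('wrist','blue_peg_mid')[:2]: print(d['centre'],d['confidence'])
E
```

```text
hole px [312.6 168.7] [49.5 51.6] eye [ 0.5521 -0.2263  0.3362] in tool [ 0.06    0.0008 -0.0021]
22.55 [ 0.50078134 -0.19523003  0.33420503]
ball-eye tool cm [1.4440817  0.00795494 7.48843828]
[0.586, -0.2528, 0.2347] 0.57
```

View pics/w8.png

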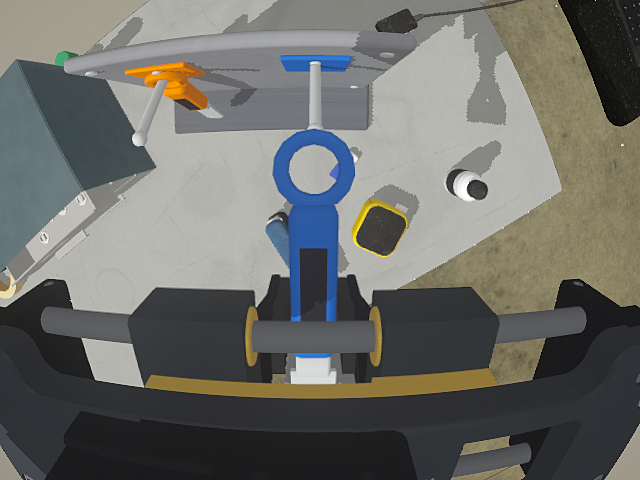

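Emit:
{"op": "carry_out", "data": {"steps": [[[0.7,0,0],0],[[1.4,0,1],0],[[1.4,0,2],0],[[1.4,0,3],0],[[1.4,0,4],0],[[1.4,0,4.7],0],[[1.4,0,5],0],[[1.4,0,5],0],[[1.4,0,5],0]]}}

```text
time_s: 23.55
tcp_pos: [0.5132, -0.2024, 0.285]
ee_rot: [[0.863, -0.506, 0.001], [-0.506, -0.863, 0.001], [0.0, -0.002, -1.0]]
wrist_force: [0.6, -0.2, -0.8]
gripper_width: 0.248
```

Run:
```python
from h import *
im,k,s,R,p=eye_and_ball(.002);print(s['wrist_force'])
cv2.imwrite('pics/w9.png',cv2.resize(im[20:270,180:460,::-1],None,fx=2.5,fy=2.5))
```

```text
hole px [313.5 168.9] [50.9 51.7] eye [ 0.5643 -0.2336  0.287 ] in tool [ 0.0599  0.0011 -0.002 ]
[ 0.5834565  -0.19296743 -0.80855382]
```

View pics/w9.png

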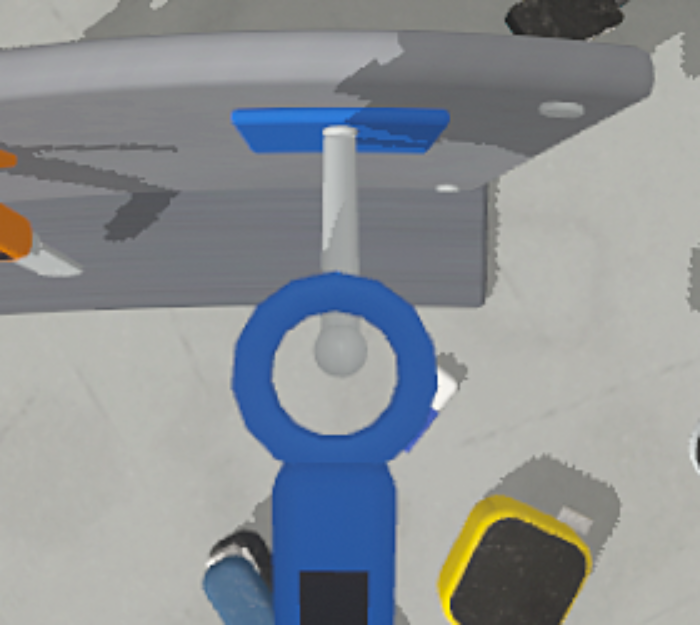

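Run:
```python
from h import *
s=r.sense();k=r.calibration('wrist');R=np.array(s['ee_rot'])
b=at_z('wrist',(316.4,160.4),.2613,k);e=at_z('wrist',(313.5,168.9),s['tcp_pos'][2]+.002,k);ro=at_z('wrist',(180+339/2.5,20+132/2.5),.207,k)
print(b,e,'tool mm',(R.T@(b-e)*1000).round(1),'dir',np.degrees(np.arctan2(*(ro-b)[1::-1])))
```

```text
[ 0.56482    -0.23560061  0.2613    ] [ 0.56430266 -0.23365828  0.28715006] tool mm [ 1.4  1.5 25.8] dir -30.171181852584684
```

Emit:
{"op": "carry_out", "data": {"steps": [[[0.1,0.15,0.4],0],[[0.1,0.15,0.8],0],[[0.1,0.15,1.2],0],[[0.1,0.15,1.6],0],[[0.1,0.15,2.0],0],[[0.1,0.15,2.4],0],[[0.15,0.15,2.75],0],[[0.4,0.15,3.05],0],[[0.7,0.15,3.35],0],[[1.0,0.15,3.65],0],[[1.0,0.15,3.65],0],[[1.0,0.15,3.65],0]]}}

```text
time_s: 24.8
tcp_pos: [0.5212, -0.2087, 0.2485]
ee_rot: [[0.863, -0.506, 0.001], [-0.506, -0.863, 0.001], [0.0, -0.002, -1.0]]
wrist_force: [0.1, 0.1, -0.4]
gripper_width: 0.248
```

Free of contact. I'll slide on to the middle of the peg.

Emit:
{"op": "carry_out", "data": {"steps": [[[0.3,0,0.3],0],[[0.6,0,0.6],0],[[0.9,0,0.9],0],[[1.2,0,1.2],0],[[1.5,0,1.5],0],[[1.7,0,1.65],0],[[1.7,0,1.65],0],[[1.7,0,1.65],0]]}}

```text
time_s: 25.6
tcp_pos: [0.536, -0.2174, 0.232]
ee_rot: [[0.863, -0.506, 0.001], [-0.506, -0.863, 0.001], [0.0, -0.002, -1.0]]
wrist_force: [-0.1, 0.4, -0.0]
gripper_width: 0.247
```

Emit:
{"op": "carry_out", "data": {"steps": [[[0,0,0],0],[[0,0,0],0],[[0,0,0],0],[[0,0,0],0],[[0,0,0],0],[[0,0,0],0],[[0,0,0],0],[[0,0,0],0],[[0,0,0],0],[[0,0,0],0]], "gripper": 1}}

```text
time_s: 26.6
tcp_pos: [0.536, -0.2174, 0.232]
ee_rot: [[0.863, -0.506, 0.001], [-0.506, -0.863, 0.001], [0.0, -0.002, -1.0]]
wrist_force: [-0.2, -0.2, -0.5]
gripper_width: 0.978
```

Emit:
{"op": "carry_out", "data": {"steps": [[[-1.5,0,0],0],[[-4,0,-1],0],[[-7,0,-4],0],[[-10,0,-7],0],[[-10,0,-9],0],[[-10,0,-9],0],[[-10,0,-9],0],[[-10,0,-9],0]]}}

```text
time_s: 27.4
tcp_pos: [0.4492, -0.1668, 0.3206]
ee_rot: [[0.862, -0.506, -0.002], [-0.506, -0.862, 0.002], [-0.002, -0.001, -1.0]]
wrist_force: [0.5, 0.4, -0.5]
gripper_width: 0.999
```

Run:
```python
from h import *
s=r.sense();print(s['time_s'],s['wrist_force'])
im=r.capture('wrist');im2=r.capture('scene')
c=np.zeros((500,800,3),np.uint8);c[:,:400]=cv2.resize(im[0:300,200:440,::-1],(400,500));c[:,400:]=cv2.resize(im2[170:360,335:487,::-1],(400,500));cv2.imwrite('pics/w10.png',c)
for cam in ['wrist','scene']:
  for t in ['spatula_eye','spatula_grip','scraper_eye','scraper_grip','stapler','tape_measure','rubber','ink_bottle_3']:
    print(cam,t,[(d['centre'],round(d['confidence'],2)) for d in r.place_of(cam,t)[:2]])
```

```text
27.4 [ 0.51868292  0.42372428 -0.48657982]
wrist spatula_eye [([0.6661, -0.154, 0.2068], 0.69)]
wrist spatula_grip [([0.6589, -0.1498, 0.1468], 0.88), ([0.6652, -0.1547, 0.2077], 0.47)]
wrist scraper_eye []
wrist scraper_grip [([0.5991, -0.2512, 0.148], 0.66), ([0.665, -0.1527, 0.2063], 0.34)]
wrist stapler [([0.4258, -0.1328, -0.0019], 0.6)]
wrist tape_measure [([0.412, -0.2468, -0.0026], 0.55)]
wrist rubber [([0.6677, -0.1537, 0.208], 0.23)]
wrist ink_bottle_3 [([0.4109, -0.3706, 0.0021], 0.89), ([0.6649, -0.1536, 0.2068], 0.39)]
scene spatula_eye [([0.6646, -0.1564, 0.2014], 0.81), ([0.6051, -0.2573, 0.2042], 0.74)]
scene spatula_grip [([0.6594, -0.1502, 0.1428], 0.59)]
scene scraper_eye [([0.6869, 0.3784, 0.001], 0.75), ([0.6064, -0.2557, 0.2053], 0.65)]
scene scraper_grip [([0.5961, -0.2567, 0.148], 0.83), ([0.6843, 0.3782, -0.0015], 0.48)]
scene stapler [([0.4308, -0.1235, -0.0029], 0.66)]
scene tape_measure [([0.414, -0.2491, 0.0014], 0.89)]
scene rubber [([0.5041, -0.2435, -0.0011], 0.66)]
scene ink_bottle_3 [([0.4081, -0.3731, 0.0013], 0.65), ([0.4276, -0.1255, -0.001], 0.33)]
```

View pics/w10.png

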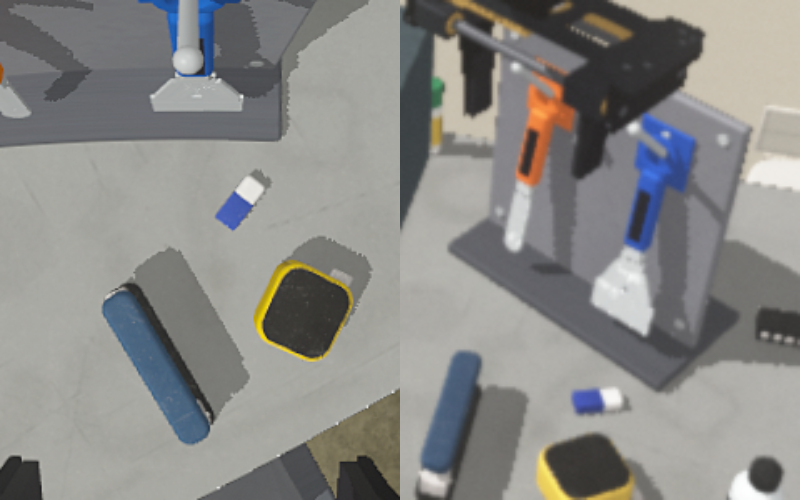

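Both tools hang blade down: spatula at crop (530,150), scraper at (645,210). I'll let the swing settle, check for stillness and hand in.

Emit:
{"op": "carry_out", "data": {"steps": [[[0,0,0],0],[[0,0,0],0],[[0,0,0],0],[[0,0,0],0],[[0,0,0],0],[[0,0,0],0],[[0,0,0],0],[[0,0,0],0],[[0,0,0],0],[[0,0,0],0],[[0,0,0],0],[[0,0,0],0],[[0,0,0],0],[[0,0,0],0],[[0,0,0],0],[[0,0,0],0],[[0,0,0],0],[[0,0,0],0],[[0,0,0],0],[[0,0,0],0]]}}

```text
time_s: 30.3
tcp_pos: [0.4496, -0.1669, 0.322]
ee_rot: [[0.863, -0.506, 0.001], [-0.506, -0.863, 0.001], [0.0, -0.002, -1.0]]
wrist_force: [0.6, 1.3, -0.1]
gripper_width: 1.001
```

Emit:
{"op": "carry_out", "data": {"steps": [[[0,0,0],0],[[0,0,0],0],[[0,0,0],0],[[0,0,0],0],[[0,0,0],0],[[0,0,0],0],[[0,0,0],0],[[0,0,0],0],[[0,0,0],0],[[0,0,0],0],[[0,0,0],0],[[0,0,0],0],[[0,0,0],0],[[0,0,0],0],[[0,0,0],0],[[0,0,0],0],[[0,0,0],0],[[0,0,0],0],[[0,0,0],0],[[0,0,0],0]]}}

```text
time_s: 32.3
tcp_pos: [0.4496, -0.1669, 0.322]
ee_rot: [[0.863, -0.506, 0.001], [-0.506, -0.863, 0.001], [0.0, -0.002, -1.0]]
wrist_force: [1.1, 0.6, 0.3]
gripper_width: 0.999
```

Run:
```python
from h import *
a=[r.capture('scene').astype(int) for _ in range(8)]
print([int((abs(x-a[0]).max(2)>40)[170:360,335:487].sum()) for x in a[1:]])
for t in ['scraper_eye','scraper_grip','spatula_eye','spatula_grip']: print(t,[(d['centre'],round(d['confidence'],2)) for d in r.place_of('scene',t)[:2]])
print(r.sense()['time_s'])
```

```text
[0, 0, 0, 0, 0, 0, 0]
scraper_eye [([0.6062, -0.2585, 0.2048], 0.79), ([0.7055, 0.2417, -0.0044], 0.28)]
scraper_grip [([0.5973, -0.2559, 0.1495], 0.58)]
spatula_eye [([0.6659, -0.1566, 0.2051], 0.84), ([0.684, 0.378, 0.0041], 0.73)]
spatula_grip [([0.6603, -0.1505, 0.1464], 0.76)]
32.9
```

```bash
python3 -c "
from station import r
print(r.finish_job())"
```

```text
the job is handed in; nothing more can be done
None
```

Both tools are hung up: the spatula by its eye on the orange peg and the scraper by its eye on the blue peg. I handed the job in at about 33 s; the hand-in gives no verdict.

**Last checks:**
- **Position:** the eyes were at about (0.666, -0.157, 0.205) and (0.606, -0.259, 0.205), near the peg roots. The grip points were about 57 mm straight below, so both hang nearly vertical.
- **Stillness:** eight pictures over 0.4 s showed no change around the stand.
- **Clear of the robot:** the open gripper was backed off about 10 cm outward and 9 cm up.
- **Other things on the desk:** the stapler, tape measure, eraser and ink bottle read within a few mm of where they started. I did not re-measure the pen cup, and only stray readings near the masking tape's original spot came up. The arm was never close to either.

**What disagreed:** the spatula's eye briefly touched the peg's ball with about 3.4 N, and I cleared it by going slightly deeper. The networks also gave a few false hits, which I ignored after checking the pictures.

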